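# Stand the soap trays in the drying rack

## Task

Stand the two grey soap trays on edge in the white drying rack so they can drip dry: the long tray in the slot farthest from the robot, resting on one of its long edges, and the square tray in the slot nearest the robot. Lower each one upright to the bottom of its slot, about centred along it, rather than dropping it, and leave the hair pick in the middle slot and everything else on the ledge where it is.

Things in the scene. Friction and masses are not known exactly. Their poses are not given: they have to be found in the camera images.
- long_tray: Loose grey slatted plastic plate 7 mm thick (x axis), 135 mm long (y), 90 mm high (z), about 90 g, origin at its centre. At the start it leans on the wooden rest beside the square tray (either may be on the left), on a 135 mm edge: z points up but leans 25 degrees off vertical, the top edge towards the robot. The upper 48 mm is free on both faces for a pinch across the 7 mm.
- square_tray: Loose flat slatted soap tray of the same grey plastic, 7 mm thick (its x axis), 90 mm long (its y axis) and 90 mm high (its z axis), about 65 g. Origin at the centre of the plate. It leans on the wooden rest in the same way as the long tray, at its other end.
- rest: Fixed wooden rest, 300 mm wide (y axis), 52 mm high: a sloping trough whose seat carries the trays' lower edges and whose 42 mm back plate, on the robot's side, supports them at 25 degrees. Origin on the ledge below the trough's corner; x points away from the robot, to the open side. The trays are centred about 75 mm either side of its middle.
- rack: Fixed white plastic rack, 176 mm (x, across the slots, pointing away from the robot) by 130 mm (y, along them), turned up to 0.35 rad. Origin on the ledge under its centre. Slots at x = -62, 0, 62 mm: 12 mm wide between 3 mm walls 120 mm long, open-ended, floor 8 mm above the ledge; mouth flares from 40 to 45 mm above the ledge. A tray in it has its centre 53 mm above the ledge.
- far_slot (a point): Middle of the floor of the slot farthest from the robot (rack x = +62 mm), 8 mm above the ledge; axes parallel to the rack's. The long tray goes here.
- near_slot (a point): Middle of the floor of the slot nearest the robot (rack x = -62 mm), 8 mm above the ledge; axes parallel to the rack's. The square tray goes here.
- hair_pick: Bystander: loose red plastic hair pick with long teeth, 153 mm long, 6 mm thick, standing on edge 58 mm high in the middle slot of the rack, its top 66 mm above the ledge. Origin at its underside, in the middle of the slot's floor.
- vial: Bystander: loose closed amber glass vial, 28 mm across, 62 mm high, standing about 11 cm beyond the rest. Origin at the centre of its underside.
- jar: Bystander: loose twist-cap clear plastic jar, 60 mm across, 55 mm high, standing to the robot's right of the rack. Origin at the centre of its underside.
- cuticle_pusher: Bystander: loose stainless steel cuticle pusher, 140 mm long, 5 mm thick, lying beyond the rest. Origin under its middle.
- nail_brush: Bystander: loose wooden nail brush 40 by 90 mm, 32 mm high, lying beyond the rack. Origin at the centre of its underside.
There are look-alikes about, which are no part of the job. Leave any green, orange or red look-alike of the square_tray alone.

How it is judged:
By the outcome, as a careful person would: the job done as asked, in the order asked, and still so for the second after the job is handed in, with the robot touching nothing.
It also fails if it takes over 70 s, if anything falls off the work surface, if the arm or the gripper's body presses on something with over 40 N, if the wrist force passes 120 N, or if a joint passes its speed limit or range.

## Robot

A 7-joint arm with a two-finger parallel gripper is mounted at the origin on the work surface. World frame = base frame: x ahead of the robot, y to its left, z up, the work surface at z = 0. Lengths are in mm, angles in degrees, forces in N, time in s.
With the tool pointing down it reaches from about 400 to 925 mm from the base axis. Payload 5.6 kg.
Tool frame: the origin (TCP) lies on the centre line of the jaws, within the pads' length; the fingertips stand nose_length ahead of it and the grasp point (between the pads) lies 3 mm ahead of it (nose_length is the distance from the TCP to the fingertips, in mm); z points along the fingers, y is the line along which they close (so a half turn about z gives the same grasp; the last joint's range is limited). The gripper opens to 85 mm and grips with 20 to 120 N. Pads are 22 mm wide; open, the fingers measure 114 mm over their backs; the gripper's body (76 mm by 85 mm) begins 54 mm behind the grasp point. The pads swing forward as they close: fully open they stand 13 mm farther back than shut.
Start: joints at [69.213, 26.786, -0.665, 91.828, 0.344, 61.387, -3.226], TCP at [204.304, -617.063, 253.29] pointing down, gripper open.
Joint ranges: [-144.91, 144.91], [-17.63, 115.5], [-89.93, 88.59], [15.96, 139.68], [-74.01, 254.01], [8.47, 105.57], [-167.45, 167.45]. Speed limits (degrees/s): [147.25, 147.25, 180, 180, 180, 180, 180].

## Interface

Orientations are given as [roll, pitch, yaw] about the fixed x, y, z axes, in that order (R = Rz(yaw) Ry(pitch) Rx(roll)).
In Python, from plant import * gives the robot as it stands.
- The arm moves only by the tool servo_tool, never from a script. Its argument "series" is a list that holds one entry, the list of rows, each a list of 7 numbers: the shift along the tool's x, y, z in cm, then the turn, a rotation vector about the tool's x, y, z in degrees, then the closure in counts, from 0 (fully open) to 255 (shut). A call has 1 to 5 rows; each row shifts and turns the commanded pose from where the row before left it, along the tool's axes as they then stand; what a row does not reach is not made up. A row lasts 1/8 s, in which the tool goes at most 62.5 mm and 10.7 degrees, less where a joint would pass 70% of its speed; a pose out of reach is approached as far as the arm can. A call is refused whole if a number of a shift passes 6.25 or a number of a turn 10.7, either way. A call with a gripper value outside its range is refused whole. The fingers move at their own pace and stop on an object; "squeeze" is the grip in N (left out, the last holds). Time passes only in rows, so rows that do not move let the fingers close. It gives the time, the measured TCP pose, the force, the opening and the grip force at its end, in the units of the state.
- get_state(): the state, without advancing time (a new reading comes with each control period).
- capture(name): name is "side" or "top" or "wrist"; returns the picture (480x640x3 uint8, red, green, blue); there is no depth.
- camera_model(name): a dict with "fx", "fy", "cx", "cy" (pixels), "world_from_camera" (4x4, takes a point from camera to world coordinates); the wrist camera has in their place "hand_eye" (4x4, takes a point from camera to tool coordinates, whose origin is the TCP and whose axes are the flange's). Camera axes: x right, y down, z forward; pixel columns grow to the right and rows downward; lengths in mm; the calibration is good to about 2 mm. A picture is of the moment at which its call begins: read the wrist's pose just before it. camera_model takes no time and is no camera call.
- close_job(): hands the job in; it is judged then, once.
The state is a dict: "t": time; "joints": joint angles; "qd": joint speeds; "joint_efforts": joint torques, N m; "ee_pos": TCP position; "tcp_rot": TCP orientation; "ft_force": force on the tool from outside, world axes, zero at the start; "wrist_torque": the same for the moment, N m; "opening": finger opening in mm; "finger_force": force on a finger pad.
Only numpy, scipy, OpenCV 4.12 (cv2) and the standard library are available. Lean on these libraries where they do the work, as an engineer would, in place of code of your own. Each camera call takes 0.05 s, during which the arm holds its last target. There are 200 camera calls.

## Working session

There is one attempt and no reset: what is moved stays moved. The work goes in short steps, Python scripts to look and compute and a tool call to move; the robot and the scene stay as the last step left them, time stands still between calls to the robot, and variables do not carry over. Pictures are saved under pics/ and viewed, at most 11 in all, crops included, and the job is handed in when it is done.

Besides the shell and the picture viewer there is one more tool, called after "Request:" as name(argument=value, ...), one argument or row to a line, values as JSON. servo_tool: Moves the arm, as the interface text tells. Its arguments: {"type":"object","properties":{"series":{"type":"array","items":{"type":"array","items":{"type":"array","items":{"type":"number"}}}},"squeeze":{"type":"number"}},"required":["series"]}

```bash
ls; mkdir -p pics; python3 - <<'E'
from plant import *
import cv2
s=get_state();print(s)
for n in("side","top"):
    cv2.imwrite(f"pics/{n}0.png",capture(n)[:,:,::-1]); print(n,camera_model(n))
print(camera_model("wrist"))
E
```

```text
pics
{'t': 0.0, 'joints': array([69.21196035, 26.83656322, -0.66368635, 91.88087028,  0.34269216,
       61.38571158, -3.22590352]), 'qd': array([ 0.06828614, -0.02890247,  0.01279102,  0.06265137, -0.01558543,
        0.04799818,  0.01642775]), 'joint_efforts': array([ 3.41860641e-04, -5.32391560e+01,  2.14696495e-02, -2.51300454e+01,
        1.14142505e-02,  7.79830007e-03,  4.25721666e-06]), 'ee_pos': array([ 204.12673862, -616.57481575,  252.33225879]), 'tcp_rot': array([-1.79899045e+02,  6.62389285e-03,  1.83190039e+01]), 'ft_force': array([-0.01267414,  0.32121775, -1.25467825]), 'wrist_torque': array([ 0.04631493, -0.00607291, -0.04898161]), 'finger_force': 0.0, 'opening': 85.30470592687217}
side {'fx': 613.692477622424, 'fy': 613.692477622424, 'cx': 310.83625215256916, 'cy': 240.48751545863783, 'world_from_camera': array([[-8.35010371e-01, -4.23265214e-01,  3.51573944e-01,
        -3.75016671e+01],
       [-5.50223509e-01,  6.38331556e-01, -5.38318600e-01,
         8.28890186e+02],
       [ 3.43079445e-03, -6.42945863e-01, -7.65903941e-01,
         1.16932375e+03],
       [ 0
[... 302 characters left out ...]
709367e-01,  6.02876855e-04, -2.41001839e-02,
         8.08093584e+01],
       [ 2.37062565e-02, -1.57097268e-01, -9.87298568e-01,
         1.10992829e+03],
       [ 0.00000000e+00,  0.00000000e+00,  0.00000000e+00,
         1.00000000e+00]])}
{'fx': 335.5650338826168, 'fy': 335.5650338826168, 'cx': 321.37745113261843, 'cy': 236.13549870862172, 'hand_eye': array([[-1.68342415e-03, -9.45714566e-01, -3.24994041e-01,
         8.39178248e+01],
       [ 9.99998374e-01, -1.38192827e-03, -1.15851883e-03,
         4.82575274e-02],
       [ 6.46509682e-04, -3.24995463e-01,  9.45715354e-01,
        -1.20669216e+02],
       [ 0.00000000e+00,  0.00000000e+00,  0.00000000e+00,
         1.00000000e+00]])}
```

View pics/side0.png

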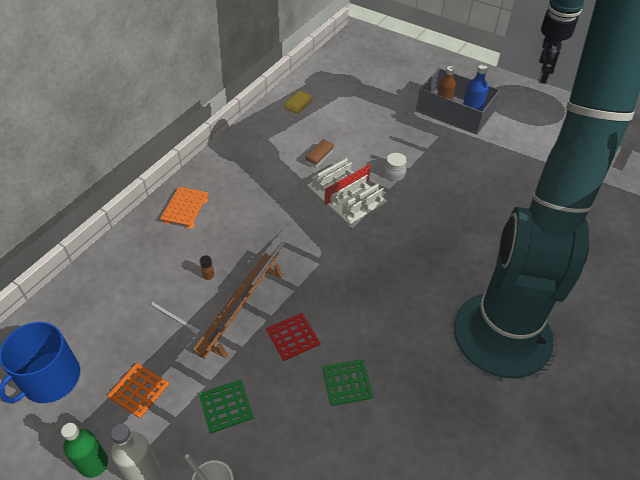

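View pics/top0.png

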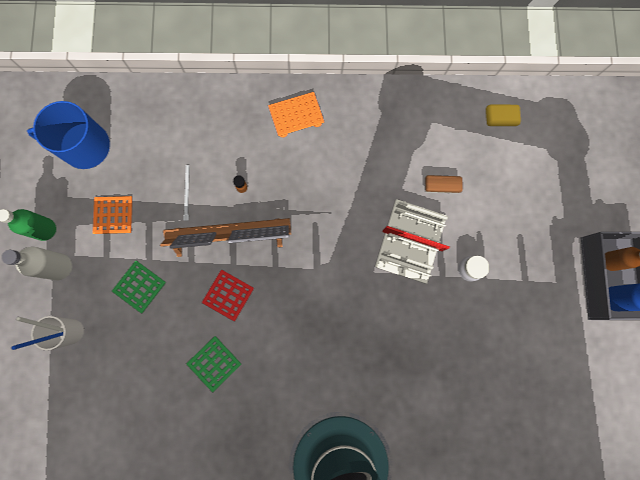

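The top view shows the rest at px (165–290, 235). The right-hand tray (228–290) is the longer one, so it's the long tray; the square tray is at 170–213. The rack is centred near (412, 241), with the jar at (476, 267), to its right. Next come rough positions and closer wrist views.

```bash
cat > h.py <<'E'
from plant import *
import numpy as np, cv2
from scipy.spatial.transform import Rotation as R
def pose(s=None):
    s=s or get_state(); T=np.eye(4); T[:3,:3]=R.from_euler('xyz',s['tcp_rot'],degrees=True).as_matrix(); T[:3,3]=s['ee_pos']; return T
def ray(m,uv,z,W=None):
    W=m['world_from_camera'] if W is None else W
    d=W[:3,:3]@[(uv[0]-m['cx'])/m['fx'],(uv[1]-m['cy'])/m['fy'],1]; o=W[:3,3]
    return o+d*(z-o[2])/d[2]
def proj(m,p,W=None):
    W=m['world_from_camera'] if W is None else W
    c=np.linalg.inv(W)@[*p,1]; return np.array([m['fx']*c[0]/c[2]+m['cx'],m['fy']*c[1]/c[2]+m['cy']])
def rows(T0,T1,maxlin=60,maxrot=10.4):
    "uniform rows from T0 to T1 in tool axes"
    r=R.from_matrix(T0[:3,:3].T@T1[:3,:3]).as_rotvec(degrees=True); d=T1[:3,3]-T0[:3,3]
    n=int(max(1,np.ceil(np.linalg.norm(d)/maxlin),np.ceil(np.linalg.norm(r)/maxrot)))
    out=[];Rk=T0[:3,:3]
    for k in range(n):
        sh=Rk.T@d/n/10; out.append([*np.round(sh,2).tolist(),*np.round(r/n,2).tolist()]); Rk=Rk@R.from_rotvec(r/n,degrees=True).as_matrix()
    return out
def mk(p,Rm): T=np.eye(4);T[:3,:3]=Rm;T[:3,3]=p;return T
def down(yaw): return R.from_euler('xyz',[180,0,yaw],degrees=True).as_matrix()
E
python3 - <<'E'
from h import *
np.set_printoptions(precision=1,suppress=True)
m=camera_model("top")
for n,uv,z in [("restL",(165,236),50),("restR",(290,226),50),("trayR_R",(290,238),90),("trayR_L",(228,240),90),("trayL_L",(173,245),90),
 ("rackBL",(375,271),20),("rackBR",(427,282),20),("rackTR",(447,209),20),("rackTL",(398,200),20),("pickL",(384,230),66),("pickR",(449,248),66),("jar",(476,267),55)]:
    print(n,ray(m,uv,z))
s=pose()
for x,y,yaw in[(560,-130,90)]: 
    for r in rows(s,mk([x,y,300],down(yaw))): print(r)
E
```

```text
restL [513.3 400.9  50. ]
restR [536.7 114.9  50. ]
trayR_R [501.7 113.5  90. ]
trayR_L [497.3 250.3  90. ]
trayL_L [486.2 370.5  90. ]
rackBL [434.7 -84.4  20. ]
rackBR [ 408.6 -206.4   20. ]
rackTR [ 584.4 -262.3   20. ]
rackTL [ 606.5 -144.3   20. ]
pickL [ 524.3 -100.3   66. ]
pickR [ 482.5 -248.    66. ]
jar [ 440.1 -311.6   55. ]
[4.46, -3.18, -0.43, -0.01, -0.0, -6.52]
[4.79, -2.66, -0.43, -0.01, -0.0, -6.52]
[5.06, -2.1, -0.43, -0.01, -0.0, -6.52]
[5.27, -1.51, -0.43, -0.01, -0.0, -6.52]
[5.41, -0.9, -0.43, -0.01, -0.0, -6.52]
[5.47, -0.28, -0.43, -0.01, -0.0, -6.52]
[5.47, 0.34, -0.43, -0.01, -0.0, -6.52]
[5.4, 0.96, -0.43, -0.01, -0.0, -6.52]
[5.25, 1.57, -0.43, -0.01, -0.0, -6.52]
[5.04, 2.15, -0.43, -0.01, -0.0, -6.52]
[4.76, 2.71, -0.43, -0.01, -0.0, -6.52]
```

```bash
python3 - <<'E'
from h import *
for r in rows(pose(),mk([520,-125,260],down(74))): print(r)
E
```

```text
[4.54, -3.67, -0.07, -0.01, -0.0, -5.57]
[4.88, -3.22, -0.07, -0.01, -0.0, -5.57]
[5.17, -2.73, -0.07, -0.01, -0.0, -5.57]
[5.41, -2.21, -0.07, -0.01, -0.0, -5.57]
[5.6, -1.68, -0.07, -0.01, -0.0, -5.57]
[5.73, -1.13, -0.07, -0.01, -0.0, -5.57]
[5.82, -0.57, -0.07, -0.01, -0.0, -5.57]
[5.84, 0.0, -0.07, -0.01, -0.0, -5.57]
[5.82, 0.57, -0.08, -0.01, -0.0, -5.57]
[5.73, 1.13, -0.08, -0.01, -0.0, -5.57]
```

Request:
servo_tool(
  series=[
    [[4.5, -3.7, -0.1, 0, 0, -5.6, 0], [4.9, -3.2, -0.1, 0, 0, -5.6, 0], [5.2, -2.7, -0.1, 0, 0, -5.6, 0], [5.4, -2.2, -0.1, 0, 0, -5.6, 0], [5.6, -1.7, -0.1, 0, 0, -5.6, 0]],
  ],
  squeeze=40,
)

```text
t: 0.72
ee_pos: [362.7, -369.2, 258.1]
tcp_rot: [-180.0, 0.0, 46.5]
ft_force: [1.6, -0.9, 0.3]
opening: 85.4
finger_force: 0.0
```

Request:
servo_tool(
  series=[
    [[5.7, -1.1, -0.1, 0, 0, -5.6, 0], [5.8, -0.6, -0.1, 0, 0, -5.6, 0], [5.8, 0, -0.1, 0, 0, -5.6, 0], [5.8, 0.6, -0.1, 0, 0, -5.6, 0], [5.7, 1.1, -0.1, 0, 0, -5.6, 0]],
  ],
)

```text
t: 1.35
ee_pos: [518.7, -124.3, 263.2]
tcp_rot: [-180.0, 0.0, 74.5]
ft_force: [1.4, -0.3, 0.2]
opening: 85.5
finger_force: 0.0
```

Request:
servo_tool(
  series=[
    [[0, 0, 0, 0, 0, 0, 0], [0, 0, 0, 0, 0, 0, 0]],
  ],
)

```text
t: 1.6
ee_pos: [517.7, -126.3, 262.8]
tcp_rot: [-179.9, 0.0, 74.3]
ft_force: [0.6, -1.0, 0.2]
opening: 85.4
finger_force: 0.0
```

```bash
python3 - <<'E'
from h import *
T=pose(); im=capture("wrist"); np.save("Track.npy",T); cv2.imwrite("pics/w_rack.png",im[:,:,::-1])
for r in rows(T,mk([500,270,260],down(94.5))): print(r)
E
```

```text
[5.38, -1.78, 0.04, -0.01, 0.0, -2.89]
[5.46, -1.5, 0.04, -0.01, 0.0, -2.89]
[5.53, -1.23, 0.04, -0.01, 0.0, -2.89]
[5.59, -0.94, 0.04, -0.01, 0.0, -2.89]
[5.63, -0.66, 0.04, -0.01, 0.0, -2.89]
[5.65, -0.38, 0.04, -0.01, 0.0, -2.89]
[5.67, -0.09, 0.04, -0.01, 0.0, -2.89]
```

View pics/w_rack.png

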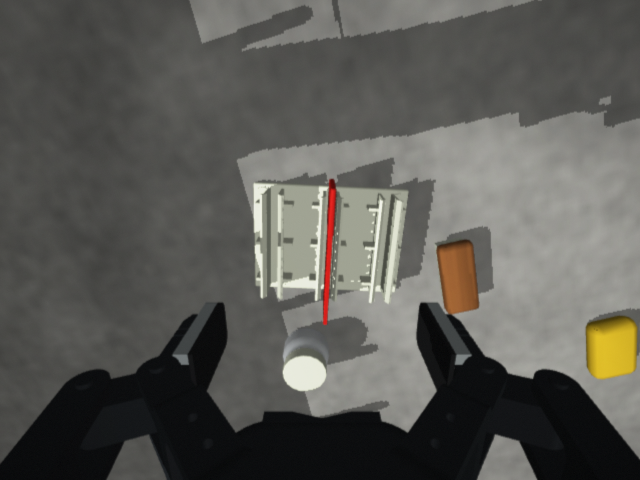

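The wrist view shows the rack at px (253–408, 180–300): the near slot between walls at about x 265–282, the red pick at x≈330, the far slot at about 375–400. I'll overlay the rack model at my rough pose and drive on to the rest in the meantime.

```bash
cat >> h.py <<'E'
def overlay(img,T,segs,box,k,out):
    m=camera_model("wrist"); W=T@m['hand_eye']; x0,y0,x1,y1=box
    c=cv2.resize(img[y0:y1,x0:x1],None,fx=k,fy=k,interpolation=cv2.INTER_CUBIC)
    for a,b,col in segs:
        pa,pb=[tuple(int(round(v)) for v in ((proj(m,p,W)+0.5-[x0,y0])*k)) for p in(a,b)]
        cv2.line(c,pa,pb,col,1,cv2.LINE_AA)
    for v in range(x0-x0%20+20,x1,20): cv2.putText(c,str(v),(int((v-x0)*k),8),0,.3,(255,255,0),1); cv2.line(c,(int((v-x0)*k),8),(int((v-x0)*k),14),(255,255,0),1)
    for v in range(y0-y0%20+20,y1,20): cv2.putText(c,str(v),(0,int((v-y0)*k)),0,.3,(255,255,0),1)
    cv2.imwrite(out,c)
def racksegs(x,y,yaw):
    Rz=R.from_euler('z',yaw,degrees=True).as_matrix(); P=lambda a,b,c:Rz@[a,b,c]+[x,y,0]; s=[]
    for xs in(-62,62):
        for dx in(-9,9): s.append((P(xs+dx,-60,45),P(xs+dx,60,45),(0,0,255)))
        s.append((P(xs,-60,8),P(xs,60,8),(0,160,0)))
    q=[(-88,-65),(88,-65),(88,65),(-88,65)]
    for i in range(4): s.append((P(*q[i],8),P(*q[(i+1)%4],8),(255,0,0)))
    return s
E
python3 - <<'E'
from h import *
overlay(cv2.imread("pics/w_rack.png"),np.load("Track.npy"),racksegs(508,-174,-15.8),(240,165,440,310),4,"pics/w_rack_o.png")
E
```

```text
(no output)
```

View pics/w_rack_o.png

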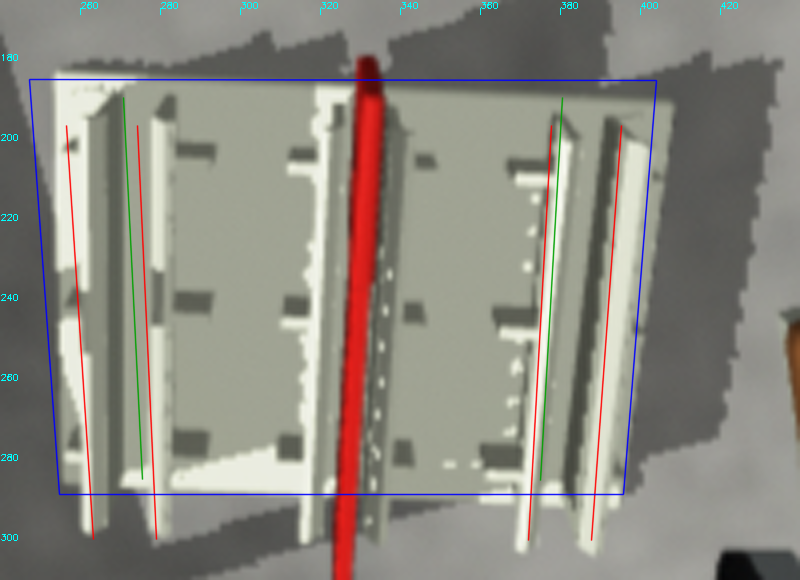

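Request:
servo_tool(
  series=[
    [[5.4, -1.8, 0, 0, 0, -2.9, 0], [5.5, -1.5, 0, 0, 0, -2.9, 0], [5.5, -1.2, 0, 0, 0, -2.9, 0], [5.6, -0.9, 0, 0, 0, -2.9, 0], [5.6, -0.7, 0, 0, 0, -2.9, 0]],
  ],
)

```text
t: 2.28
ee_pos: [505.6, 156.7, 263.3]
tcp_rot: [180.0, 0.1, 88.7]
ft_force: [-0.3, 0.2, 0.3]
opening: 85.0
finger_force: 0.0
```

Request:
servo_tool(
  series=[
    [[5.6, -0.4, 0, 0, 0, -2.9, 0], [5.7, -0.1, 0, 0, 0, -2.9, 0], [0, 0, 0, 0, 0, 0, 0], [0, 0, 0, 0, 0, 0, 0]],
  ],
)

```text
t: 2.78
ee_pos: [500.4, 268.3, 262.8]
tcp_rot: [-180.0, 0.1, 94.5]
ft_force: [0.5, -0.7, 0.1]
opening: 85.4
finger_force: 0.0
```

```bash
python3 - <<'E'
from h import *
from scipy.optimize import least_squares
np.set_printoptions(precision=1,suppress=True)
m=camera_model("wrist"); W=np.load("Track.npy")@m['hand_eye']
P=[((88,65,8),(673,102)),((-88,65,8),(54,72)),((-88,-65,8),(60,490)),((88,-65,8),(622,506)),
 ((62,-60,45),(557,553)),((62,60,45),(601,127)),((-62,-60,45),(127,535)),((-53,60,45),(166,118))]
def f(v):
    Rz=R.from_euler('z',v[2],degrees=True).as_matrix()
    return np.concatenate([proj(m,Rz@np.array(p,float)+[v[0],v[1],0],W)-(np.array(q)/4+[240,165]-.5) for p,q in P])
r=least_squares(f,[508,-174,-15],loss='soft_l1'); print(r.x); print(r.fun.reshape(-1,2))
overlay(cv2.imread("pics/w_rack.png"),np.load("Track.npy"),racksegs(*r.x),(240,165,440,310),4,"pics/rf.png")
T=pose(); im=capture("wrist"); np.save("Trest.npy",T); cv2.imwrite("pics/w_rest.png",im[:,:,::-1])
a=cv2.imread("pics/rf.png")[:, :] ; b=im[:,:,::-1]
a=cv2.resize(a,None,fx=.9,fy=.9)
cv2.imwrite("pics/rf.png",a)
E
```

```text
[ 510.6 -176.   -18.2]
[[ 0.5 -1.1]
 [-1.1 -0.3]
 [-0.1 -0.9]
 [ 0.1  0.7]
 [ 0.8 -0.3]
 [ 1.4  3.3]
 [-0.2 -0. ]
 [-1.9  0.7]]
```

View pics/rf.png

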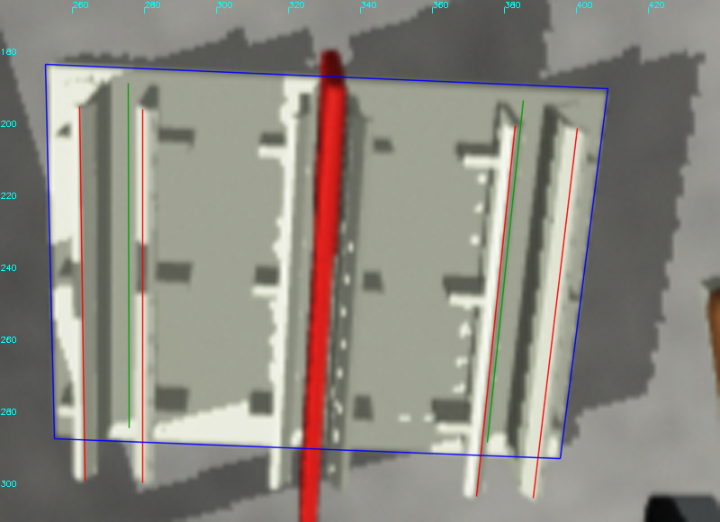

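View pics/w_rest.png

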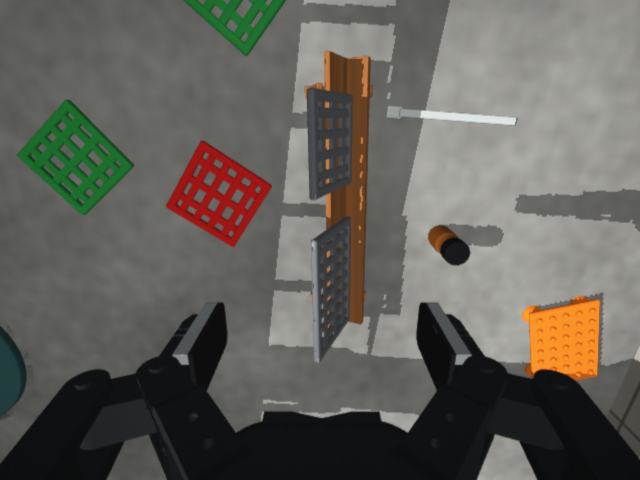

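The rack fit lies on the walls. In the rest view, the upper tray's top edge runs (308,89)→(311,198) and its lower edge (352,95)→(350,183). The lower tray's top edge runs (312,240)→(317,361) and its lower edge (349,218)→(348,330). I'll fit both as 25°-leaning plates, testing the lengths.

```bash
cat >> h.py <<'E'
def trayR(yaw,lean=25): # tray axes in world
    return R.from_euler('z',yaw,degrees=True).as_matrix()@R.from_euler('y',-lean,degrees=True).as_matrix()
E
python3 - <<'E'
from h import *
from scipy.optimize import least_squares
np.set_printoptions(precision=1,suppress=True)
m=camera_model("wrist"); T=np.load("Trest.npy"); W=T@m['hand_eye']
C={'up':[(308,89),(311,198),(352,95),(350,183)],'low':[(312,240),(317,361),(349,218),(348,330)]}
segs=[]
for n,c in C.items():
  for L in(90,135):
    # order: top left-end(+y), top right-end, bottom +y, bottom -y
    P=[(-3.5,L/2,45),(-3.5,-L/2,45),(3.5,L/2,-45),(3.5,-L/2,-45)]
    def f(v):
        Rm=trayR(v[3]); return np.concatenate([proj(m,Rm@np.array(p)+v[:3],W)-q for p,q in zip(P,c)])
    r=least_squares(f,[510,250,55,4],loss='soft_l1'); print(n,L,r.x,r.cost); print(r.fun)
    if (L==90)==(n=='up'):
        Q=[trayR(r.x[3])@np.array(P[i])+r.x[:3] for i in(0,1,3,2)]
        segs+=[(Q[i],Q[(i+1)%4],(0,0,255)) for i in range(4)]
overlay(cv2.imread("pics/w_rest.png"),T,segs,(280,50,400,370),1.87*1,"pics/tmp.png")
a=cv2.imread("pics/w_rest.png"); 
overlay(a,T,[],(295,70,375,220),4,"pics/a.png");overlay(a,T,[],(295,215,375,365),4,"pics/b.png")
overlay(a,T,segs,(295,70,375,220),4,"pics/a2.png")
cv2.imwrite("pics/rest4.png",np.hstack([cv2.imread("pics/a.png"),cv2.imread("pics/b.png")])[:, :])
E
```

```text
up 90 [506.6 332.3  46.6   5. ] 2.8252873758473656
[-0.7  0.3 -1.2 -0.2  1.3  0.5  1.7 -0.8]
up 135 [ 504.9  322.  -101.8    5.5] 21.004889577305555
[ 1.6  0.2  1.6 -0.2 -9.7 -1.6 -7.9  3.4]
low 90 [513.3 232.4 145.8  -2.8] 58.54071632555892
[ -0.5   3.7 -19.9  -0.3  16.7  -0.    1.7 -20.8]
low 135 [520.3 180.   50.6   4.7] 16.20358974234107
[ -0.6   1.3  -3.6   0.    3.   -0.1   1.5 -10.6]
```

View pics/rest4.png

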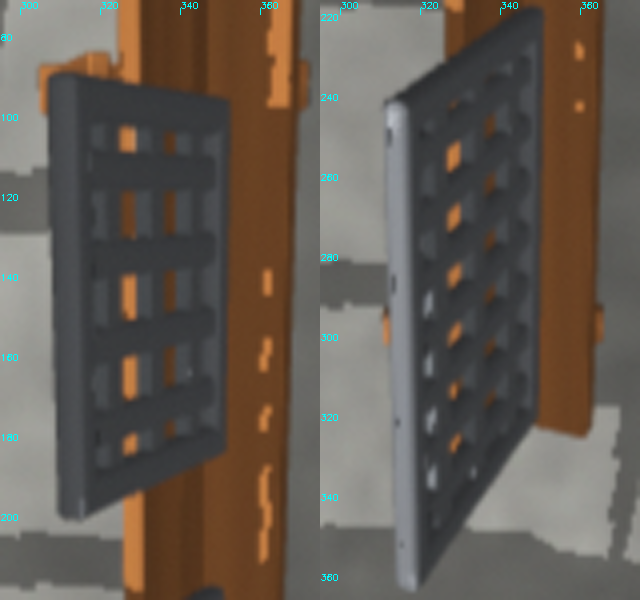

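The zoom confirms it: the upper tray is square and the lower one long, with cleaner corners. I'll refit both together in a common plane.

```bash
python3 - <<'E'
from h import *
from scipy.optimize import least_squares
np.set_printoptions(precision=1,suppress=True)
m=camera_model("wrist"); T=np.load("Trest.npy"); W=T@m['hand_eye']
C={90:[(307.5,88),(310,200),(314.5,89),(316.5,200),(352,95),(352,183)],135:[(311,241),(314,361),(316,242),(319,361),(350,217.5),(349.5,321)]}
def f(v):
    Rm=trayR(v[4]); o=[]
    for L,s in((90,v[2]),(135,v[1])):
        P=[(-3.5,L/2,45),(-3.5,-L/2,45),(3.5,L/2,45),(3.5,-L/2,45),(3.5,L/2,-45),(3.5,-L/2,-45)]
        c=np.array([v[0],0,v[3]])+Rm[:,1]*s
        o+=[proj(m,Rm@np.array(p)+c,W)-q for p,q in zip(P,C[L])]
    return np.concatenate(o)
r=least_squares(f,[520,180,330,50,4.7],loss='soft_l1');v=r.x;print(v);print(r.fun.reshape(-1,2))
Rm=trayR(v[4])
for s in v[1:3]: print("centre",np.array([v[0],0,v[3]])+Rm[:,1]*s)
E
```

```text
[535.9 181.2 333.3  50.8   5.1]
[[-0.8  1.1]
 [-0.6 -0.9]
 [ 0.  -0.3]
 [-0.  -0.2]
 [ 1.3  0.4]
 [-0.2  0. ]
 [-0.6  0. ]
 [-0.7 -0.1]
 [ 1.2  0.1]
 [ 0.3  1.7]
 [ 1.2 -0.1]
 [-0.  -2. ]]
centre [519.8 180.4  50.8]
centre [506.3 332.   50.8]
```

```bash
cat >> h.py <<'E'
def show(*Ts,**k):
    T0=Ts[0]
    for T1 in Ts[1:]:
        print('--',T1[:3,3].round(1))
        for r in rows(T0,T1,**k): print(r)
        T0=T1
def graspT(c,yaw,lean,h): # TCP pose gripping plate centred c, TCP h mm above centre along plate z
    Rt=trayR(yaw,lean); return mk(np.array(c)+Rt[:,2]*h,np.c_[Rt[:,1],Rt[:,0],-Rt[:,2]])
RACK=(510.6,-176.,-18.2)
def slot(s): a=np.radians(RACK[2]); return np.array([RACK[0]+s*np.cos(a),RACK[1]+s*np.sin(a)])
E
python3 - <<'E'
from h import *
c=[519.8,180.4,50.8]
show(pose(),graspT(c,5.1,25,118),graspT(c,5.1,25,28))
E
```

```text
-- [470.1 176.  157.7]
[-2.97, -1.25, 3.51, -8.34, 0.08, -0.22]
[-2.97, -1.76, 3.29, -8.34, 0.08, -0.22]
[-2.96, -2.22, 2.99, -8.34, 0.08, -0.22]
-- [508.  179.3  76.2]
[0.0, -0.0, 4.5, 0.0, 0.0, 0.0]
[0.0, -0.0, 4.5, 0.0, 0.0, 0.0]
```

Request:
servo_tool(
  series=[
    [[-3.0, -1.2, 3.5, -8.3, 0, -0.2, 130], [-3.0, -1.8, 3.3, -8.3, 0, -0.2, 130], [-3.0, -2.2, 3.0, -8.4, 0, -0.2, 130], [0, 0, 0, 0, 0, 0, 130], [0, 0, 0, 0, 0, 0, 130]],
  ],
)

```text
t: 3.45
ee_pos: [480.0, 183.7, 170.0]
tcp_rot: [156.8, 0.9, 94.4]
ft_force: [0.5, 0.1, 0.6]
opening: 42.3
finger_force: 0.0
```

```bash
python3 - <<'E'
from h import *
c=[519.8,180.4,50.8]
s=get_state();print(s['ee_pos'],s['tcp_rot'],s['opening'],s['ft_force'])
show(pose(s),graspT(c,5.1,25,28))
im=capture("wrist")[:,:,::-1]; T=pose(s); Rt=trayR(5.1); P=[(-3.5,67.5,45),(-3.5,-67.5,45),(3.5,-67.5,45),(3.5,67.5,45),(3.5,67.5,-45),(3.5,-67.5,-45)]
Q=[Rt@np.array(p)+c for p in P]
E1=[(0,1),(1,2),(2,3),(3,0),(4,5),(3,4),(2,5)]
np.save("Tpre.npy",T);cv2.imwrite("pics/pre_raw.png",im)
overlay(np.ascontiguousarray(im),T,[(Q[a],Q[b],(0,0,255)) for a,b in E1],(160,80,480,480),1.5,"pics/pre.png")
E
```

```text
[480.04085807 183.73292672 169.96007243] [156.79805159   0.8832852   94.41619959] 42.34842112226945 [0.482563   0.13218754 0.63426325]
-- [508.  179.3  76.2]
[-0.25, -0.58, 4.86, -0.9, 0.54, -0.13]
[-0.3, -0.66, 4.84, -0.9, 0.54, -0.13]
```

View pics/pre.png

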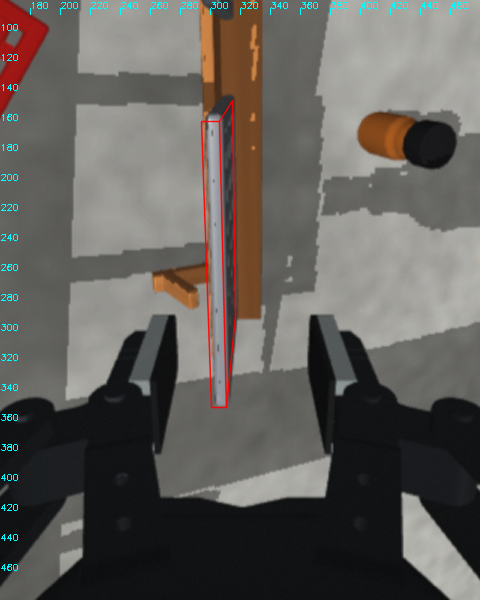

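The overlay matches the long tray to within about 1 px, so I'm descending to grasp.

Request:
servo_tool(
  series=[
    [[-0.2, -0.5, 3.2, -0.6, 0.4, -0.1, 130], [-0.1, -0.4, 3.3, -0.6, 0.4, -0.1, 130], [-0.1, -0.3, 3.2, -0.6, 0.3, -0.1, 130], [0, 0, 0, 0, 0, 0, 130], [0, 0, 0, 0, 0, 0, 130]],
  ],
)

```text
t: 4.12
ee_pos: [507.1, 182.0, 81.0]
tcp_rot: [155.0, 0.0, 95.1]
ft_force: [-0.1, -0.1, 0.2]
opening: 41.8
finger_force: 0.0
```

```bash
python3 - <<'E'
from h import *
c=[519.8,180.4,50.8]
s=get_state();print(s['ee_pos'],s['tcp_rot'],s['opening'],s['ft_force'])
show(pose(s),graspT(c,5.1,25,28))
E
```

```text
[507.08179346 181.97188123  81.00849686] [1.54966537e+02 2.21288820e-02 9.51392990e+01] 41.79478254818161 [-0.13699372 -0.10231616  0.1752925 ]
-- [508.  179.3  76.2]
[-0.27, -0.14, 0.47, 0.03, 0.0, 0.04]
```

Request:
servo_tool(
  series=[
    [[-0.2, -0.1, 0.4, 0, 0, 0, 130], [0, 0, 0, 0, 0, 0, 255], [0, 0, 0, 0, 0, 0, 255], [0, 0, 0, 0, 0, 0, 255], [0, 0, 0, 0, 0, 0, 255]],
  ],
  squeeze=40,
)

```text
t: 4.75
ee_pos: [509.3, 179.6, 77.9]
tcp_rot: [154.8, 0.1, 95.1]
ft_force: [2.1, -0.3, 5.8]
opening: 6.3
finger_force: 43.2
```

Request:
servo_tool(
  series=[
    [[0, 0, 0, 0, 0, 0, 255]],
  ],
)

```text
t: 4.88
ee_pos: [509.3, 179.6, 78.0]
tcp_rot: [154.8, 0.1, 95.1]
ft_force: [2.1, -0.9, 6.1]
opening: 6.5
finger_force: 43.1
```

```bash
python3 - <<'E'
from h import *
s=get_state();print(s['ee_pos'],s['tcp_rot'],s['opening'],s['ft_force'],s['finger_force'])
T=pose(s); up=T.copy(); up[:3,3]-=T[:3,2]*110
p=slot(62); ab=graspT([*p,170],RACK[2],0,28)
show(T,up,ab,maxlin=50)
E
```

```text
[509.30794416 179.59854783  77.95311729] [1.54783105e+02 5.99798531e-02 9.51095680e+01] 6.530092801295339 [ 2.13259377 -0.9069602   6.0750287 ] 43.143965005874634
-- [462.6 175.5 177.5]
[-0.0, -0.0, -3.67, 0.0, 0.0, 0.0]
[-0.0, -0.0, -3.67, 0.0, 0.0, 0.0]
[-0.0, -0.0, -3.67, 0.0, 0.0, 0.0]
-- [ 569.5 -195.4  198. ]
[-4.74, 0.94, 0.16, 3.11, -0.63, 2.87]
[-4.68, 1.18, 0.16, 3.11, -0.63, 2.87]
[-4.62, 1.42, 0.14, 3.11, -0.63, 2.87]
[-4.54, 1.66, 0.11, 3.11, -0.63, 2.87]
[-4.45, 1.89, 0.06, 3.11, -0.63, 2.87]
[-4.35, 2.11, -0.0, 3.11, -0.63, 2.87]
[-4.24, 2.32, -0.07, 3.11, -0.63, 2.87]
[-4.12, 2.53, -0.16, 3.11, -0.63, 2.87]
```

Request:
servo_tool(
  series=[
    [[0, 0, -2.5, 0, 0, 0, 255], [0, 0, -4.2, 0, 0, 0, 255], [0, 0, -4.3, 0, 0, 0, 255], [-4.7, 0.9, 0.2, 3.1, -0.6, 2.9, 255], [-4.7, 1.2, 0.2, 3.1, -0.6, 2.9, 255]],
  ],
)

```text
t: 5.5
ee_pos: [487.7, 84.1, 179.9]
tcp_rot: [161.2, -1.0, 89.5]
ft_force: [0.1, -0.2, -1.1]
opening: 6.2
finger_force: 42.3
```

Request:
servo_tool(
  series=[
    [[-4.6, 1.4, 0.1, 3.1, -0.6, 2.9, 255], [-4.5, 1.7, 0.1, 3.1, -0.6, 2.9, 255], [-4.5, 1.9, 0.1, 3.1, -0.6, 2.9, 255], [-4.3, 2.1, 0, 3.1, -0.6, 2.8, 255], [-4.2, 2.3, -0.1, 3.1, -0.6, 2.9, 255]],
  ],
)

```text
t: 6.12
ee_pos: [555.0, -147.9, 191.7]
tcp_rot: [177.1, -0.8, 74.7]
ft_force: [0.8, -0.2, -1.1]
opening: 6.5
finger_force: 42.3
```

Request:
servo_tool(
  series=[
    [[-4.1, 2.5, -0.2, 3.1, -0.6, 2.9, 255], [0, 0, 0, 0, 0, 0, 255], [0, 0, 0, 0, 0, 0, 255], [0, 0, 0, 0, 0, 0, 255]],
  ],
)

```text
t: 6.62
ee_pos: [567.9, -191.2, 194.3]
tcp_rot: [-179.9, -0.2, 72.0]
ft_force: [0.1, -0.7, -1.1]
opening: 6.7
finger_force: 42.4
```

```bash
python3 - <<'E'
from h import *
s=get_state();print(s['ee_pos'],s['tcp_rot'],s['opening'],s['ft_force'],s['finger_force'])
T=pose(s); p=slot(62); ab=graspT([*p,125],RACK[2],0,29)
show(T,ab)
im=np.ascontiguousarray(capture("wrist")[:,:,::-1]); np.save("Tab.npy",T); cv2.imwrite("pics/ab_raw.png",im)
P=[(-3.5,67.5,45),(-3.5,-67.5,45),(3.5,-67.5,45),(3.5,67.5,45),(-3.5,67.5,-45),(3.5,67.5,-45)]
Rt=np.c_[T[:3,1],T[:3,0],-T[:3,2]]; c=T[:3,3]-29*Rt[:,2]
Q=[Rt@np.array(q)+c for q in P]
E1=[(0,1),(1,2),(2,3),(3,0),(0,4),(4,5),(3,5)]
overlay(im,T,racksegs(*RACK)+[(Q[a],Q[b],(255,0,255)) for a,b in E1],(160,60,480,460),1.5,"pics/ab.png")
E
```

```text
[ 567.91621382 -191.19920266  194.29137214] [-179.85434421   -0.23810953   71.9563812 ] 6.660820695827291 [ 0.10664358 -0.74066515 -1.14461571] 42.424668073654175
-- [ 569.5 -195.4  154. ]
[-0.36, 0.29, 4.03, -0.15, -0.24, 0.16]
```

View pics/ab.png

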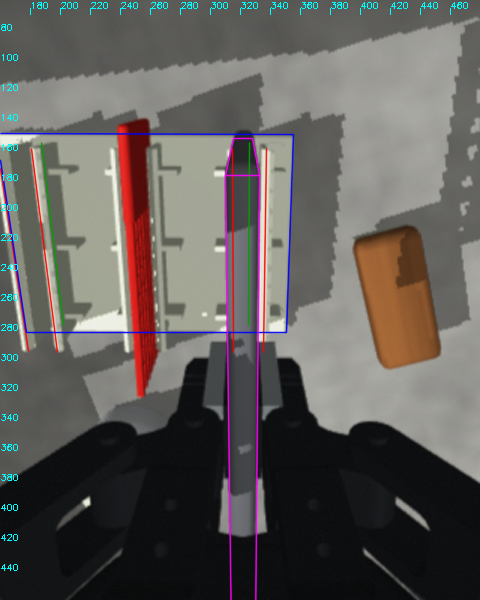

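The held tray matches its model; its end sits about 3–4 mm further left than expected, and the rack lines lie on the walls. I'm centring over the far slot and lowering partway.

Request:
servo_tool(
  series=[
    [[-0.7, 0.3, 2.0, -0.1, -0.2, 0.2, 255], [0, 0, 2.0, 0, 0, 0, 255], [0, 0, 0, 0, 0, 0, 255], [0, 0, 0, 0, 0, 0, 255]],
  ],
)

```text
t: 7.18
ee_pos: [569.1, -200.3, 154.0]
tcp_rot: [-180.0, -0.0, 71.6]
ft_force: [0.4, -0.1, -1.4]
opening: 6.3
finger_force: 42.3
```

```bash
python3 - <<'E'
from h import *
s=get_state();print(s['ee_pos'],s['tcp_rot'],s['ft_force'])
T=pose(s); p=slot(62); ab=graspT([*p,53],RACK[2],0,29); ab[:3,3]-=3*ab[:3,0]
show(T,ab)
E
```

```text
[ 569.0822573  -200.3134724   153.95047757] [-1.79964627e+02 -2.05425479e-03  7.16293675e+01] [ 0.44820359 -0.126465   -1.38987183]
-- [ 568.6 -198.2   82. ]
[0.09, -0.06, 3.6, -0.02, -0.0, -0.09]
[0.09, -0.06, 3.6, -0.02, -0.0, -0.09]
```

Request:
servo_tool(
  series=[
    [[0.1, 0, 2.2, 0, 0, 0, 255], [0, 0, 2.0, 0, 0, 0, 255], [0, 0, 0, 0, 0, 0, 255]],
  ],
)

```text
t: 7.55
ee_pos: [568.2, -199.3, 110.7]
tcp_rot: [-179.8, 0.0, 71.6]
ft_force: [0.0, -0.2, -1.2]
opening: 6.7
finger_force: 42.3
```

Request:
servo_tool(
  series=[
    [[0, 0, 1.3, 0, 0, 0, 255], [0, 0, 0.9, 0, 0, 0, 255], [0, 0, 0, 0, 0, 0, 255]],
  ],
)

```text
t: 7.92
ee_pos: [568.9, -199.6, 89.5]
tcp_rot: [-179.9, 0.0, 71.6]
ft_force: [-0.1, -0.2, -1.7]
opening: 6.3
finger_force: 42.3
```

Request:
servo_tool(
  series=[
    [[0, 0, 0.5, 0, 0, 0, 255], [0, 0, 0.2, 0, 0, 0, 255]],
  ],
)

```text
t: 8.18
ee_pos: [569.3, -199.7, 83.2]
tcp_rot: [180.0, 0.0, 71.6]
ft_force: [-0.1, -0.4, -1.5]
opening: 6.5
finger_force: 42.3
```

Request:
servo_tool(
  series=[
    [[0, 0, 0.2, 0, 0, 0, 255], [0, 0, 0, 0, 0, 0, 255]],
  ],
)

```text
t: 8.43
ee_pos: [569.3, -199.6, 81.3]
tcp_rot: [-180.0, 0.0, 71.6]
ft_force: [0.5, -0.7, -2.1]
opening: 6.0
finger_force: 42.3
```

Request:
servo_tool(
  series=[
    [[0, 0, 0.15, 0, 0, 0, 255], [0, 0, 0, 0, 0, 0, 255]],
  ],
)

```text
t: 8.68
ee_pos: [569.3, -199.6, 79.8]
tcp_rot: [-180.0, 0.0, 71.6]
ft_force: [-0.1, 1.2, -0.9]
opening: 6.5
finger_force: 42.3
```

Request:
servo_tool(
  series=[
    [[0, 0, 0.15, 0, 0, 0, 255], [0, 0, 0, 0, 0, 0, 255]],
  ],
)

```text
t: 8.93
ee_pos: [569.2, -199.6, 78.2]
tcp_rot: [-180.0, 0.0, 71.6]
ft_force: [-1.0, -0.1, -0.2]
opening: 6.7
finger_force: 42.3
```

Request:
servo_tool(
  series=[
    [[0, 0, 0.1, 0, 0, 0, 255], [0, 0, 0, 0, 0, 0, 255]],
  ],
)

```text
t: 9.18
ee_pos: [569.3, -199.6, 77.3]
tcp_rot: [-180.0, 0.0, 71.6]
ft_force: [-0.3, -0.6, -1.1]
opening: 6.6
finger_force: 42.5
```

Request:
servo_tool(
  series=[
    [[0, 0, 0.1, 0, 0, 0, 255], [0, 0, 0, 0, 0, 0, 255]],
  ],
)

```text
t: 9.43
ee_pos: [569.5, -199.6, 77.1]
tcp_rot: [180.0, 0.0, 71.6]
ft_force: [-1.5, 1.0, 4.6]
opening: 6.6
finger_force: 43.3
```

Floor contact at TCP z≈77, with a 5 N rise. Releasing, then lifting off.

Request:
servo_tool(
  series=[
    [[0, 0, -0.1, 0, 0, 0, 200], [0, 0, 0, 0, 0, 0, 150], [0, 0, 0, 0, 0, 0, 130], [0, 0, -2, 0, 0, 0, 130], [0, 0, -5, 0, 0, 0, 130]],
  ],
)

```text
t: 10.05
ee_pos: [567.9, -199.2, 146.9]
tcp_rot: [-179.7, 0.0, 71.6]
ft_force: [1.7, -0.7, -0.6]
opening: 41.9
finger_force: 0.0
```

Request:
servo_tool(
  series=[
    [[0, 0, -5, 0, 0, 0, 130], [0, 0, -2, 0, 0, 0, 130], [0, 0, 0, 0, 0, 0, 130]],
  ],
)

```text
t: 10.42
ee_pos: [570.5, -199.9, 220.5]
tcp_rot: [179.7, 0.0, 71.6]
ft_force: [-0.4, 0.2, 0.7]
opening: 42.0
finger_force: 0.0
```

```bash
python3 - <<'E'
from h import *
s=get_state();print(s['ee_pos'],s['tcp_rot'],s['ft_force'],s['opening'])
T=pose(s); cv2.imwrite("pics/rel_side.png",capture("side")[:,:,::-1]); cv2.imwrite("pics/rel_w.png",capture("wrist")[:,:,::-1])
c=[506.3,333,50.8]
show(T,graspT(c,5.1,25,120),maxrot=6,maxlin=55)
E
```

```text
[ 570.54766995 -199.89505192  220.47062953] [1.79696602e+02 3.29284177e-02 7.16149434e+01] [-0.41741682  0.19890285  0.65943469] 42.0018411394544
-- [455.8 328.5 159.6]
[4.65, -2.76, 0.59, -2.44, 0.52, -2.31]
[4.76, -2.59, 0.52, -2.44, 0.52, -2.31]
[4.85, -2.42, 0.46, -2.44, 0.52, -2.31]
[4.94, -2.24, 0.4, -2.44, 0.52, -2.31]
[5.03, -2.06, 0.36, -2.44, 0.52, -2.31]
[5.1, -1.87, 0.32, -2.44, 0.52, -2.31]
[5.17, -1.67, 0.29, -2.44, 0.52, -2.31]
[5.23, -1.48, 0.27, -2.44, 0.52, -2.31]
[5.28, -1.27, 0.26, -2.44, 0.52, -2.31]
[5.33, -1.07, 0.26, -2.44, 0.52, -2.31]
```

Request:
servo_tool(
  series=[
    [[4.6, -2.8, 0.6, -2.4, 0.5, -2.3, 130], [4.8, -2.6, 0.5, -2.4, 0.5, -2.3, 130], [4.8, -2.4, 0.5, -2.4, 0.5, -2.3, 130], [4.9, -2.2, 0.4, -2.5, 0.5, -2.3, 130], [5.0, -2.1, 0.4, -2.4, 0.5, -2.3, 130]],
  ],
)

```text
t: 11.15
ee_pos: [510.0, 64.9, 185.6]
tcp_rot: [167.8, -1.3, 83.4]
ft_force: [0.9, -0.1, -0.5]
opening: 41.7
finger_force: 0.0
```

Request:
servo_tool(
  series=[
    [[5.1, -1.9, 0.3, -2.4, 0.5, -2.3, 130], [5.2, -1.7, 0.3, -2.5, 0.5, -2.3, 130], [5.2, -1.5, 0.3, -2.4, 0.5, -2.3, 130], [5.3, -1.3, 0.3, -2.5, 0.5, -2.3, 130], [5.3, -1.1, 0.3, -2.4, 0.5, -2.4, 130]],
  ],
)

```text
t: 11.78
ee_pos: [452.0, 328.7, 154.0]
tcp_rot: [155.4, 0.2, 95.2]
ft_force: [1.6, -0.3, 0.2]
opening: 41.9
finger_force: 0.0
```

Request:
servo_tool(
  series=[
    [[0, 0, 0, 0, 0, 0, 130], [0, 0, 0, 0, 0, 0, 130]],
  ],
)

```text
t: 12.02
ee_pos: [452.4, 327.0, 154.2]
tcp_rot: [155.5, 0.2, 95.1]
ft_force: [0.2, 0.4, 0.1]
opening: 41.8
finger_force: 0.0
```

```bash
python3 - <<'E'
from h import *
s=get_state();print(s['ee_pos'],s['tcp_rot'],s['ft_force'])
T=pose(s); c=[506.3,333,50.8]
show(T,graspT(c,5.1,25,29),maxlin=35)
cv2.imwrite("pics/pre2.png",capture("wrist")[:,:,::-1])
E
```

```text
[452.43432542 326.96046311 154.16987336] [155.51023888   0.18415868  95.07791327] [0.21396784 0.41504703 0.12598816]
-- [494.1 331.9  77.1]
[0.05, 0.21, 2.92, -0.17, 0.06, 0.02]
[0.05, 0.2, 2.92, -0.17, 0.06, 0.02]
[0.04, 0.19, 2.92, -0.17, 0.06, 0.02]
```

Request:
servo_tool(
  series=[
    [[0.1, 0.4, 2.9, -0.2, 0.1, 0, 130], [0, 0.2, 2.9, -0.2, 0.1, 0, 130], [0, 0, 2.9, -0.1, 0, 0, 130], [0, 0, 0, 0, 0, 0, 130], [0, 0, 0, 0, 0, 0, 130]],
  ],
)

```text
t: 12.7
ee_pos: [495.2, 331.7, 79.7]
tcp_rot: [154.9, -0.1, 95.1]
ft_force: [-0.7, 0.5, 0.7]
opening: 41.8
finger_force: 0.0
```

Request:
servo_tool(
  series=[
    [[0, 0, 0, 0, 0, 0, 255], [0, 0, 0, 0, 0, 0, 255], [0, 0, 0, 0, 0, 0, 255], [0, 0, 0, 0, 0, 0, 255], [0, 0, 0, 0, 0, 0, 255]],
  ],
)

```text
t: 13.32
ee_pos: [495.1, 332.8, 80.2]
tcp_rot: [154.8, -0.1, 95.1]
ft_force: [-3.4, -1.3, 6.0]
opening: 6.7
finger_force: 40.3
```

```bash
python3 - <<'E'
from h import *
s=get_state();print(s['ee_pos'],s['tcp_rot'],s['opening'],s['ft_force'],s['finger_force'])
T=pose(s); up=T.copy(); up[:3,3]-=T[:3,2]*110
p=slot(-62); ab=graspT([*p,150],RACK[2],0,28)
show(T,up,ab,maxlin=52)
E
```

```text
[495.07980819 332.75407944  80.18056599] [ 1.54786913e+02 -1.44985024e-01  9.51419726e+01] 6.703345981492591 [-3.37209671 -1.33293992  5.96790911] 40.26636779308319
-- [448.4 328.3 179.7]
[0.0, 0.0, -3.67, 0.0, 0.0, 0.0]
[0.0, 0.0, -3.67, 0.0, 0.0, 0.0]
[0.0, 0.0, -3.67, 0.0, 0.0, 0.0]
-- [ 451.7 -156.6  178. ]
[-4.83, -0.37, -0.17, 2.48, -0.53, 2.29]
[-4.84, -0.18, -0.11, 2.48, -0.53, 2.29]
[-4.85, 0.01, -0.06, 2.48, -0.53, 2.29]
[-4.85, 0.2, -0.02, 2.48, -0.53, 2.29]
[-4.83, 0.4, 0.01, 2.48, -0.53, 2.29]
[-4.81, 0.59, 0.03, 2.48, -0.53, 2.29]
[-4.79, 0.79, 0.05, 2.48, -0.53, 2.29]
[-4.75, 0.98, 0.05, 2.48, -0.53, 2.29]
[-4.71, 1.17, 0.05, 2.48, -0.53, 2.29]
[-4.65, 1.36, 0.04, 2.48, -0.53, 2.29]
```

Request:
servo_tool(
  series=[
    [[0, 0, -2.5, 0, 0, 0, 255], [0, 0, -4.2, 0, 0, 0, 255], [0, 0, -4.3, 0, 0, 0, 255], [-4.8, -0.4, -0.2, 2.5, -0.5, 2.3, 255], [-4.8, -0.2, -0.1, 2.5, -0.5, 2.3, 255]],
  ],
)

```text
t: 13.95
ee_pos: [448.0, 231.3, 179.2]
tcp_rot: [159.9, -1.0, 90.6]
ft_force: [0.7, -1.2, -0.5]
opening: 6.6
finger_force: 39.7
```

Request:
servo_tool(
  series=[
    [[-4.9, 0, -0.1, 2.5, -0.5, 2.3, 255], [-4.8, 0.2, 0, 2.5, -0.5, 2.3, 255], [-4.8, 0.4, 0, 2.4, -0.5, 2.3, 255], [-4.8, 0.6, 0, 2.5, -0.6, 2.3, 255], [-4.8, 0.8, 0, 2.5, -0.5, 2.3, 255]],
  ],
)

```text
t: 14.58
ee_pos: [449.7, -11.8, 178.6]
tcp_rot: [172.6, -1.2, 78.7]
ft_force: [2.1, 0.1, -0.3]
opening: 6.3
finger_force: 39.6
```

Request:
servo_tool(
  series=[
    [[-4.8, 1.0, 0, 2.5, -0.5, 2.3, 255], [-4.7, 1.2, 0, 2.4, -0.6, 2.2, 255], [-4.6, 1.4, 0, 2.5, -0.5, 2.3, 255], [0, 0, 0, 0, 0, 0, 255], [0, 0, 0, 0, 0, 0, 255]],
  ],
)

```text
t: 15.2
ee_pos: [451.5, -155.3, 178.9]
tcp_rot: [-179.9, -0.0, 71.9]
ft_force: [-0.2, 0.7, -0.7]
opening: 6.5
finger_force: 39.6
```

```bash
python3 - <<'E'
from h import *
s=get_state();print(s['ee_pos'],s['tcp_rot'],s['opening'],s['ft_force'],s['finger_force'])
T=pose(s); p=slot(-62); ab=graspT([*p,125],RACK[2],0,28)
show(T,ab)
im=np.ascontiguousarray(capture("wrist")[:,:,::-1]); cv2.imwrite("pics/ab2_raw.png",im)
P=[(-3.5,45,45),(-3.5,-45,45),(3.5,-45,45),(3.5,45,45),(-3.5,45,-45),(3.5,45,-45)]
Rt=np.c_[T[:3,1],T[:3,0],-T[:3,2]]; c=T[:3,3]-28*Rt[:,2]
Q=[Rt@np.array(q)+c for q in P]
E1=[(0,1),(1,2),(2,3),(3,0),(0,4),(4,5),(3,5)]
overlay(im,T,racksegs(*RACK)+[(Q[a],Q[b],(255,0,255)) for a,b in E1],(160,60,500,440),1.55,"pics/ab2.png")
E
```

```text
[ 451.53545648 -155.28888494  178.88156941] [-1.79906993e+02 -3.71108087e-02  7.19033701e+01] 6.454350788869629 [-0.19015785  0.73990161 -0.70457132] 39.644683599472046
-- [ 451.7 -156.6  153. ]
[-0.12, 0.06, 2.59, -0.09, -0.04, 0.1]
```

View pics/ab2.png

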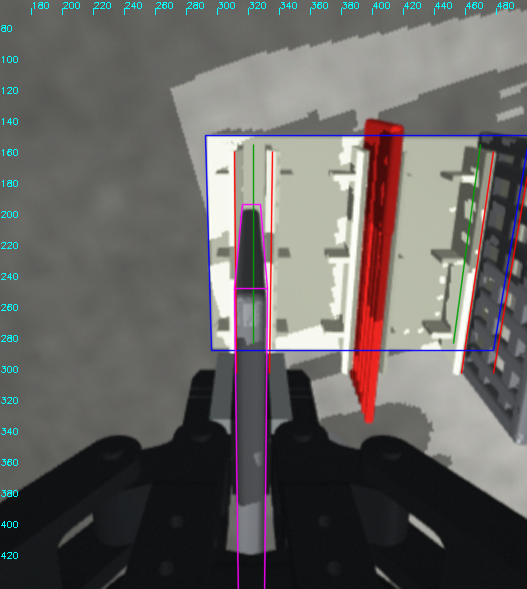

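The square tray hangs aligned above the near slot, and the long tray stands in the far slot. The walls appear about 1 px left of the model, so I'm lowering with no further y shift.

Request:
servo_tool(
  series=[
    [[0, 0, 3.0, -0.1, 0, 0.1, 255], [0, 0, 3.0, 0, 0, 0, 255], [0, 0, 1.0, 0, 0, 0, 255], [0, 0, 0, 0, 0, 0, 255]],
  ],
)

```text
t: 15.75
ee_pos: [451.9, -154.8, 109.1]
tcp_rot: [-180.0, -0.0, 71.9]
ft_force: [0.4, 0.5, -1.6]
opening: 6.2
finger_force: 40.3
```

Request:
servo_tool(
  series=[
    [[0, 0, 1.0, 0, 0, 0, 255], [0, 0, 1.0, 0, 0, 0, 255], [0, 0, 0, 0, 0, 0, 255]],
  ],
)

```text
t: 16.12
ee_pos: [451.2, -155.7, 88.2]
tcp_rot: [-179.9, -0.0, 71.8]
ft_force: [-0.7, -0.6, -1.0]
opening: 6.7
finger_force: 40.3
```

Request:
servo_tool(
  series=[
    [[0, 0, 0.5, 0, 0, 0, 255], [0, 0, 0, 0, 0, 0, 255]],
  ],
)

```text
t: 16.38
ee_pos: [451.7, -156.0, 83.8]
tcp_rot: [180.0, -0.0, 71.8]
ft_force: [0.2, -0.7, -0.9]
opening: 6.5
finger_force: 40.3
```

Request:
servo_tool(
  series=[
    [[0, 0, 0.2, 0, 0, 0, 255], [0, 0, 0, 0, 0, 0, 255]],
  ],
)

```text
t: 16.62
ee_pos: [451.8, -156.0, 82.0]
tcp_rot: [180.0, -0.0, 71.8]
ft_force: [0.5, -0.5, -1.1]
opening: 6.5
finger_force: 40.3
```

Request:
servo_tool(
  series=[
    [[0, 0, 0.15, 0, 0, 0, 255], [0, 0, 0, 0, 0, 0, 255]],
  ],
)

```text
t: 16.88
ee_pos: [451.8, -156.0, 80.5]
tcp_rot: [180.0, -0.0, 71.8]
ft_force: [0.3, -0.3, -1.7]
opening: 6.7
finger_force: 40.3
```

Request:
servo_tool(
  series=[
    [[0, 0, 0.15, 0, 0, 0, 255], [0, 0, 0, 0, 0, 0, 255]],
  ],
)

```text
t: 17.12
ee_pos: [451.9, -156.0, 79.0]
tcp_rot: [180.0, -0.0, 71.8]
ft_force: [-0.0, 1.3, -0.7]
opening: 6.7
finger_force: 40.3
```

Request:
servo_tool(
  series=[
    [[0, 0, 0.1, 0, 0, 0, 255], [0, 0, 0, 0, 0, 0, 255]],
  ],
)

```text
t: 17.38
ee_pos: [452.0, -156.0, 78.9]
tcp_rot: [180.0, 0.0, 71.8]
ft_force: [-2.2, 0.0, 9.0]
opening: 6.6
finger_force: 41.8
```

Request:
servo_tool(
  series=[
    [[0, 0, 0.1, 0, 0, 0, 255], [0, 0, 0, 0, 0, 0, 255]],
  ],
)

```text
t: 17.62
ee_pos: [452.1, -156.0, 78.9]
tcp_rot: [179.9, 0.0, 71.8]
ft_force: [-5.0, 1.8, 20.2]
opening: 6.6
finger_force: 43.4
```

Floor contact. Backing off the load, then releasing, lifting and looking.

Request:
servo_tool(
  series=[
    [[0, 0, -0.2, 0, 0, 0, 255], [0, 0, 0, 0, 0, 0, 200], [0, 0, 0, 0, 0, 0, 150], [0, 0, 0, 0, 0, 0, 130], [0, 0, -2, 0, 0, 0, 130]],
  ],
)

```text
t: 18.25
ee_pos: [450.8, -155.6, 98.0]
tcp_rot: [-179.8, -0.0, 71.8]
ft_force: [1.1, -0.5, 0.3]
opening: 41.9
finger_force: 0.0
```

Request:
servo_tool(
  series=[
    [[0, 0, -5, 0, 0, 0, 130], [0, 0, -5, 0, 0, 0, 130], [3, 0, -5, 0, 0, 0, 130], [6, 0, -2, 0, 0, 0, 130], [6, 0, 0, 0, 0, 0, 130]],
  ],
)

```text
t: 18.88
ee_pos: [500.0, -13.1, 271.2]
tcp_rot: [179.7, -0.1, 71.7]
ft_force: [-0.2, -1.1, -1.0]
opening: 41.8
finger_force: 0.0
```

Request:
servo_tool(
  series=[
    [[0, 0, 0, 0, 0, 0, 130], [0, 0, 0, 0, 0, 0, 130], [0, 0, 0, 0, 0, 0, 130]],
  ],
)

```text
t: 19.25
ee_pos: [498.0, -15.7, 268.4]
tcp_rot: [-180.0, 0.0, 71.6]
ft_force: [0.2, -0.1, 0.3]
opening: 42.1
finger_force: 0.0
```

```bash
python3 - <<'E'
from h import *
s=get_state();print(s['ee_pos'],s['tcp_rot'],s['ft_force'])
T=pose(s); w=np.ascontiguousarray(capture("wrist")[:,:,::-1]); sd=capture("side")[:,:,::-1]
P=lambda a,b,c:R.from_euler('z',RACK[2],degrees=True).as_matrix()@[a,b,c]+[*RACK[:2],0]
segs=[]
for x,L in((62,135),(-62,90)): segs.append((P(x,-L/2,98),P(x,L/2,98),(255,0,255)))
m=camera_model("wrist"); u,v=proj(m,P(0,0,50),T@m['hand_eye']).astype(int); x0=max(0,min(u-130,380)); y0=max(0,min(v-120,240)); print(u,v)
overlay(w,T,segs,(x0,y0,x0+260,y0+240),1.5,"pics/a.png")
b=cv2.resize(sd[120:280,260:440],None,fx=2.2,fy=2.25)[:360]; a=cv2.imread("pics/a.png")
cv2.imwrite("pics/fin.png",np.hstack([a,b]))
E
```

```text
[498.03930771 -15.72219901 268.42038787] [-1.79990931e+02  3.24906477e-02  7.16284033e+01] [ 0.19988571 -0.10986421  0.32360096]
374 328
```

View pics/fin.png

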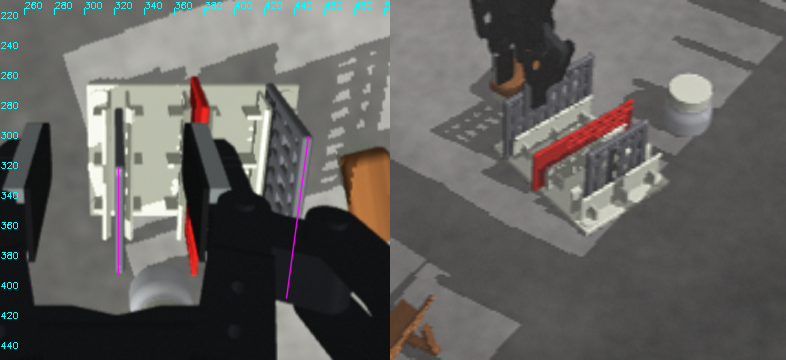

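Both trays stand upright in their slots: the predicted top edges (magenta) lie on them and both are centred. The pick and jar are undisturbed and the gripper is clear, so I'm handing in.

```bash
python3 -c "
from plant import *
print(close_job())"
```

```text
the job is handed in; nothing more can be done
None
```

I stood the long tray in the far slot and the square tray in the near slot, both upright on the slot floor and about centred, left the hair pick in the middle slot, and handed the job in at about 19 s.

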